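Sort two knife-handle collars on the press gauge and hold the good one on the stop

ROBOT

A 7-joint arm with a two-finger parallel gripper is mounted at the origin on the work surface. World frame = base frame: x ahead of the robot, y to its left, z up, the work surface at z = 0. Lengths are in m, angles in rad, forces in N, time in s.
With the tool pointing down it reaches from about 0.4 to 0.85 m from the base axis. Payload 4.5 kg.
Tool frame: the origin (TCP) lies between the finger pads; the fingertips stand 19 mm ahead of it and the grasp point (between the pads) is the TCP (r.tips_ahead is the distance from the TCP to the fingertips, in m); z points along the fingers, y is the line along which they close (so a half turn about z gives the same grasp; the last joint's range is limited). The gripper opens to 88 mm and grips with 3 to 60 N. Pads are 18 mm wide; open, the fingers measure 123 mm over their backs; the gripper's body (75 mm by 187 mm) begins 45 mm behind the grasp point.
Start: joints at [-1.224, 0.689, -0.195, 1.565, 0.157, 0.902, -0.215], TCP at [0.192, 0.595, 0.258] pointing down, gripper open.
Joint ranges: [-3.01, 3.01], [-0.46, 2.08], [-1.47, 1.51], [0.13, 2.56], [-1, 4.14], [0.04, 2.09], [-2.66, 2.66]. Speed limits (rad/s): [2.57, 2.57, 3.14, 3.14, 3.14, 3.14, 3.14].

INTERFACE

Orientations are given as a unit quaternion [x, y, z, w].
In Python, from plant import r, cams, models gives the robot as it stands. The module is installed in compiled form; this text tells all that it offers.
- The arm moves only by the tool jog_arm, never from a script. Its arguments are lists of equal length, an entry for each row: "turn": the turn, a rotation vector about the tool's x, y, z in rad, a list of three; "translation": the shift along the tool's x, y, z in m, a list of three; "grip": the closure, from 0 (fully open) to 1 (shut). In form: {"turn": [[ax, ay, az], ...], "translation": [[tx, ty, tz], ...], "grip": [grip, ...]}. A call has 1 to 20 rows; each row is the pose to reach, as a shift and turn from the pose commanded when the call began, along the tool's axes at that moment; what a row does not reach only later rows make up. A row lasts 1/8 s, in which the tool goes at most 62.5 mm and 10.7 degrees, less where a joint would pass 70% of its speed; a pose out of reach is approached as far as the arm can. A call with a gripper value outside its range is refused whole. The fingers move at their own pace and stop on an object; "force" is the grip in N (left out, the last holds). Time passes only in rows, so rows that repeat a pose let the fingers close. It gives the time, the measured TCP pose, the force, the opening and the grip force at its end, in the units of the state.
- r.get_state(): the state, without advancing time (a new reading comes with each control period).
- cams.snapshot(name): name is "side" or "top"; returns the picture (400x640x3 uint8, red, green, blue); there is no depth.
- cams.camera_params(name): a dict with "fx", "fy", "cx", "cy" (pixels), "k1" (the pictures are not rectified: a ray, as slopes to the right and down, at radius r is drawn at 1 + k1 r^2 times it, then the intrinsics apply), "eye" and "orientation" of the camera in the world. Camera axes: x right, y up, looking along -z (the intrinsics and any distortion apply to the point x, -y, -z); pixel columns grow to the right and rows downward; lengths in m; the calibration is good to about 2 mm. A picture is of the moment at which its call begins. camera_params takes no time and is no camera call.
- r.finish_job(): hands the job in; it is judged then, once.
Trained networks look in the newest picture that a camera, given by its name, has taken for a name from the list of things; names that differ only in an ending like _2 or _b are one class to them, and where a whole thing is asked for, a point or a joint stands for the part that bears it (a point fixed in the world has none). Each returns a list of dicts, best first, with "p" (0 to 1); they miss things now and then, are a little off and sometimes report something else, mostly with a low value. They report only what shows in the picture. A call takes as long as a camera call. They do not tell look-alikes from the thing itself.
- models.find_in(camera, name): "position" ([x, y, z] in m, in world coordinates, good to about 4 mm: the middle of the surface that is visible of it).
- models.masks_of(camera, name): "pixels" (400x640 bool, what is visible of it).
- models.place_of(camera, name): "position" ([x, y, z] in m, in world coordinates, good to about 4 mm: a listed point, or the origin of a listed thing).
The state is a dict: "clock": time; "q": joint angles; "qd": joint speeds; "joint_torque": joint torques, N m; "tool_pos": TCP position; "eef_rot": TCP orientation; "contact_force": force on the tool from outside, world axes, zero at the start; "moment": the same for the moment, N m; "opening": opening from 0.0 (shut) to 1.0 (fully open); "finger_force": force on a finger pad.
Only numpy, scipy, OpenCV 4.12 (cv2) and the standard library are available. Lean on these libraries where they do the work, as an engineer would, in place of code of your own. Each camera call takes 0.05 s, during which the arm holds its last target. There are 200 camera calls.

TASK

Find out which of the two brass collars slides over the gauge pin: put the one that is too tight in the red reject tray and let go of it, and slide the other down over the pin and press it against the orange sprung seat until it meets the hard stop, firmly but not with brute force. Finish while still holding it pressed on the stop so that I can read the dial, and leave everything else on the bench where it lies.

Things in the scene. Friction and masses are not known exactly. Their poses are not given: they have to be found in the camera images.
- collar_a: one of two brass collars, upright round tubes 36 mm across, 45 mm tall, about 0.25 kg, standing on the green mat (its top 3 mm above the bench); origin at the centre of the lower end, z along the bore. One has a 19 mm bore and slides over the gauge pin, the other a 12 mm bore that sticks on the pin's nose; either may be the tight one
- collar_b: one of two brass collars, upright round tubes 36 mm across, 45 mm tall, about 0.25 kg, standing on the green mat (its top 3 mm above the bench); origin at the centre of the lower end, z along the bore. One has a 19 mm bore and slides over the gauge pin, the other a 12 mm bore that sticks on the pin's nose; either may be the tight one
- gauge: blue press gauge fixed on the mat: base plate 150 x 100 x 16 mm, round boss 60 mm across carrying hard stop, orange sprung seat and pin on one upright axis. Origin at the underside, on that axis; z up; +x points to a flat dial 42 mm across, centre 68 mm from the axis, top 38 mm up. A collar on the pin rests on the seat; pressed down 12 mm, its outer rim meets the stop
- stop_face (a point): centre of the dark hard-stop face (54 mm across) on the pin axis, 40 mm above the gauge's underside; the lower end of a fully pressed collar is at this height, of one resting on the unpressed seat (26 mm across) 12 mm higher
- pin_tip (a point): top of the steel gauge pin, on its axis, 40 mm above the stop face. The pin is 16 mm in diameter up to 8 mm below the tip, then a conical nose narrows to 8 mm; a too tight collar stops with its lower end about 4 mm below the tip
- seat (a joint): how far the orange sprung seat is pressed down, m: 0 at rest, 0.012 when flush with the stop face (a collar is then on the hard stop). The spring is preloaded: about 5 N starts it moving (a collar's own weight does not), about 12 N at the stop; it springs back when let go
- tray: red open reject tray fixed to the bench, 150 (its x) x 130 (its y) x 28 mm, walls and floor 4 to 5 mm thick; origin at the centre of its underside
- blank: dark steel knife blank, flat, 5 mm thick, 36 mm wide, 220 mm long, lying on the mat between robot and gauge; leave alone; origin about the middle of its underside
- scale1: dark wood handle scale 110 x 36 x 12 mm on the mat; leave alone; origin centre of underside
- scale2: second dark wood handle scale 110 x 36 x 12 mm; leave alone; origin centre of underside
- sander: cork sanding block 110 x 60 x 24 mm; leave alone; origin centre of underside
- glue: white glue bottle, 44 mm diameter, 95 mm tall; leave alone; origin centre of underside
- driver: screwdriver lying on the mat; leave alone; origin in its underside
- stop: the fixed dark hard-stop disc of the gauge, 54 mm across, around the sprung seat; its origin is the gauge's origin, its top face is at point stop_face
There are look-alikes about, which are no part of the job. Leave any pink or white look-alike of the collar_a alone.

How it is judged:
At the end, for the whole second after the job is handed in: 19 mm bore collar on the pin (4 mm, upright 0.1 rad), seat down over 10.5 mm, its lower end within 2 mm of the stop and pushing on it with 1 to 60 N, robot still holding it (over 3 N); tight collar at rest in the red tray, not touched by the robot (value of joint seat above 0.0105 m and contact force between collar_a and stop between 1 and 60 N and horizontal distance between collar_a and stop_face below 0.004 m and z of collar_a in the frame of stop_face below 0.002 m and angle between collar_a's own z axis and vertical below 0.1 rad and linear speed of each of collar_a, collar_b below 0.02 m/s and (contact force between collar_a and the fingers above 3 N or contact force between collar_a and the arm above 3 N) and x of collar_b in the frame of tray between -0.07 and 0.07 m and y of collar_b in the frame of tray between -0.06 and 0.06 m and z of collar_b in the frame of tray below 0.035 m and contact force between collar_b and tray above 0.5 N and contact force between collar_b and the arm below 0.1 N and contact force between collar_b and the fingers below 0.1 N); the arm keeps its last pose, push and grip.
It fails at once if something else on the bench was moved more than 30 mm (distance of any of blank, scale1, scale2, sander, glue, driver from where it was at the start of the episode above 0.03 m).
It fails at once if a collar was forced against the gauge (over 100 N on the stop) (contact force between any of collar_a, collar_b and stop above 100 N).
It also fails if it takes over 67 s, if anything falls off the work surface, if the arm or the gripper's body presses on something with over 40 N, if the wrist force passes 120 N, or if a joint passes its speed limit or range.

## Working session

There is one attempt and no reset: what is moved stays moved. The work goes in short steps, Python scripts to look and compute and a tool call to move; the robot and the scene stay as the last step left them, time stands still between calls to the robot, and variables do not carry over. Pictures are saved under pics/ and viewed, at most 10 in all, crops included, and the job is handed in when it is done.

Besides the shell and the picture viewer there is one more tool, called after "Call:" as name(argument=value, ...) on one line, values as JSON. jog_arm: Moves the arm, as the interface text tells. Its arguments: {"type":"object","properties":{"turn":{"type":"array"},"translation":{"type":"array"},"grip":{"type":"array"},"force":{"type":"number"}},"required":["turn","translation","grip"]}

```bash
mkdir -p pics; cat > h.py <<'E'
from plant import r,cams,models
import numpy as np,cv2
from scipy.spatial.transform import Rotation as R
def ray(cam,u,v):
    c=cams.camera_params(cam); 
    d=np.array([(u-c['cx'])/c['fx'],(v-c['cy'])/c['fy']]);s=d.copy()
    for _ in range(20): s=d/(1+c['k1']*(s@s))
    w=R.from_quat(c['orientation']).apply([s[0],-s[1],-1.]); return np.array(c['eye']),w/np.linalg.norm(w)
def proj(cam,p):
    c=cams.camera_params(cam);q=R.from_quat(c['orientation']).inv().apply(np.array(p)-c['eye'])
    s=np.array([q[0],-q[1]])/-q[2];s=s*(1+c['k1']*(s@s));return s*[c['fx'],c['fy']]+[c['cx'],c['cy']]
def atz(cam,u,v,z):
    o,w=ray(cam,u,v);return o+w*(z-o[2])/w[2]
def tri(a,b):
    (o,w),(p,x)=ray('top',*a),ray('side',*b)
    t=np.linalg.lstsq(np.c_[w,-x],p-o,rcond=None)[0];A=o+w*t[0];B=p+x*t[1];return (A+B)/2,np.linalg.norm(A-B)
def save(cam,f):
    i=cams.snapshot(cam);cv2.imwrite('pics/'+f,i[...,::-1]);return i
E
python3 - <<'E'
from h import *
for c in('top','side'):
    save(c,c+'0.png')
    p=cams.camera_params(c);print(c,p['eye'],p['fx'],p['k1'],p['orientation'])
    for n in('collar_a','gauge','tray','pin_tip','stop_face'):
        for d in models.place_of(c,n)[:5]: print(c,n,np.round(d['position'],3),round(d['p'],2),np.round(proj(c,d['position'])))
s=r.get_state();print(s['clock'],s['tool_pos'],s['eef_rot'],s['opening'],R.from_quat(s['eef_rot']).as_matrix().round(3))
E
```

```text
top [ 0.43531071 -0.14905951  1.23742417] 391.3372577549602 -0.022520918771554398 [-0.04964904  0.04546592  0.71332097 -0.6975966 ]
top collar_a [ 0.592 -0.567 -0.003] 0.72 [460. 194.]
top collar_a [ 0.588 -0.257  0.007] 0.69 [364. 197.]
top collar_a [ 0.461 -0.554 -0.   ] 0.69 [459. 235.]
top collar_a [ 0.47  -0.639 -0.001] 0.6 [486. 232.]
top gauge [ 0.548 -0.037 -0.   ] 0.86 [295. 211.]
top tray [0.507 0.263 0.   ] 0.82 [200. 226.]
top pin_tip [ 0.554 -0.037  0.085] 0.72 [292. 207.]
top stop_face [ 0.551 -0.04   0.045] 0.72 [294. 209.]
side [ 0.17451633 -1.19650494  0.91284335] 497.60460290137553 -0.12197725772075191 [ 0.43718863 -0.08878918 -0.16199474  0.88019332]
side collar_a [ 0.471 -0.642  0.001] 0.81 [347. 360.]
side collar_a [ 0.589 -0.259  0.001] 0.78 [330. 236.]
side collar_a [ 0.464 -0.554  0.   ] 0.67 [328. 330.]
side collar_a [ 0.588 -0.565 -0.001] 0.67 [380. 319.]
side collar_a [ 0.451 -0.271  0.002] 0.65 [283. 250.]
side gauge [ 0.552 -0.037  0.004] 0.9 [291. 192.]
side gauge [0.777 0.098 0.001] 0.62 [341. 157.]
side tray [0.505 0.263 0.001] 0.85 [251. 147.]
side tray [ 0.448 -0.272  0.002] 0.25 [282. 251.]
side tray [ 0.78   0.094 -0.   ] 0.19 [342. 158.]
side pin_tip [ 0.551 -0.037  0.083] 0.89 [290. 171.]
side pin_tip [ 0.387 -0.026  0.002] 0.37 [237. 202.]
side stop_face [ 0.549 -0.04   0.044] 0.76 [290. 182.]
0.6 [0.19229241 0.59470167 0.25775461] [ 1.55751951e-01  9.87796197e-01  5.60748481e-05 -1.46480829e-05] 1.000805940401177 [[-0.951  0.308 -0.   ]
 [ 0.308  0.951  0.   ]
 [ 0.     0.    -1.   ]]
```

View pics/top0.png

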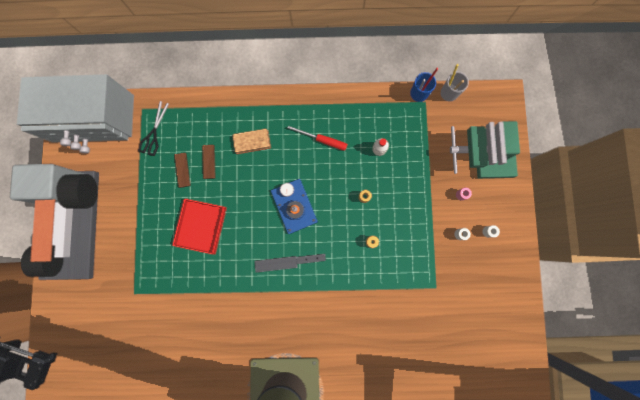

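View pics/side0.png

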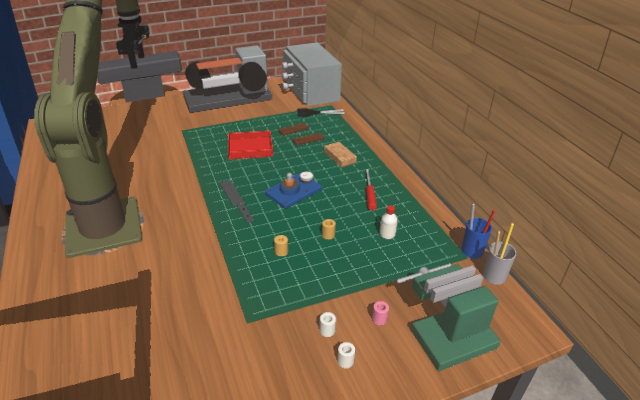

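The top view shows brass collars at about (365,196) and (372,242), the gauge pin at (293,209) and the tray at (200,226). The side view shows the same collars at (328,229) and (281,245). The pink and white look-alikes are off the mat. Next I'll zoom in on the bores and measure the tops.

```bash
python3 - <<'E'
from h import *
t=cams.snapshot('top');s=cams.snapshot('side')
def crop(i,u,v,k=12): return cv2.resize(i[v-k:v+k,u-k:u+k],(260,260),interpolation=cv2.INTER_CUBIC)
rows=[np.hstack([crop(t,365,196),crop(t,372,242),crop(t,293,207,22)]),np.hstack([crop(s,329,229,14),crop(s,281,245,14),crop(s,290,182,26)])]
cv2.imwrite('pics/crop.png',np.vstack(rows)[...,::-1])
def cen(i,u,v,k):
    h=cv2.cvtColor(i,cv2.COLOR_RGB2HSV);m=((h[...,0]>10)&(h[...,0]<32)&(h[...,1]>90)).astype(np.uint8)
    z=np.zeros_like(m);z[v-k:v+k,u-k:u+k]=m[v-k:v+k,u-k:u+k];c=max(cv2.findContours(z,0,2)[0],key=cv2.contourArea)
    return cv2.boundingRect(c),z.sum()
for u,v in((365,196),(372,242)):print(cen(t,u,v,12))
for u,v in((329,229),(281,245)):print(cen(s,u,v,14))
E
```

```text
((359, 190, 13, 13), np.uint64(116))
((366, 236, 13, 12), np.uint64(128))
((322, 219, 14, 21), np.uint64(250))
((274, 235, 14, 21), np.uint64(266))
```

View pics/crop.png

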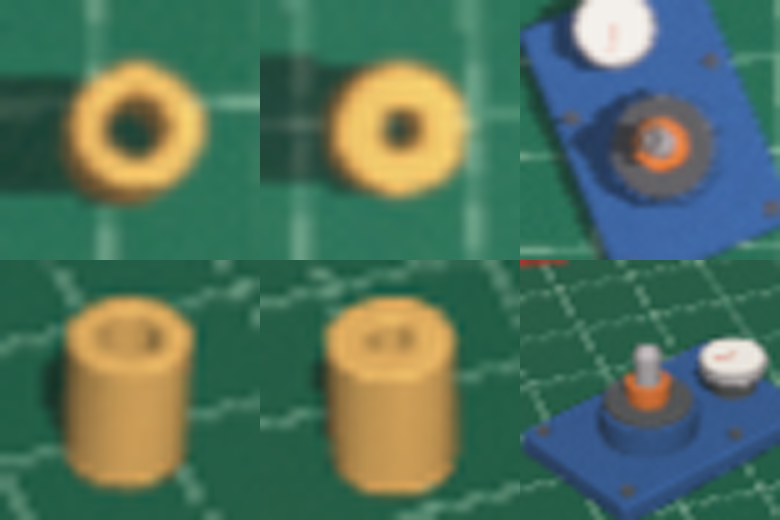

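The top row of the crop settles it. The collar at (365,195) has the wide bore and the one at (373,241) has the narrow one. The pin tip is at about (293,207) in the top view and (289,173) in the side view.

```bash
python3 - <<'E'
from h import *
for n,a,b in(('wide',(365.2,195.0),(328.3,223.1)),('tight',(372.6,241.3),(280.7,239.3)),('pin',(293,207.5),(289.1,173))):
    p,e=tri(a,b);print(n,p.round(4),round(e,4))
for n in('stop','blank','seat'):
  for c in('top','side'):
    for d in models.find_in(c,n)[:1]:print(n,c,np.round(d['position'],3),d['p'])
g=[models.place_of(c,'pin_tip')[0]['position'] for c in('top','side')];print(np.round(g,4))
c=models.place_of('top','collar_a')+models.place_of('side','collar_a');print([np.round(d['position'],4) for d in c if d['position'][1]>-.3])
print(r.get_state()['clock'])
E
```

```text
wide [ 0.5867 -0.2575  0.0457] 0.0055
tight [ 0.4457 -0.2752  0.046 ] 0.0042
pin [ 0.5499 -0.0384  0.0764] 0.0057
stop top [ 0.547 -0.038  0.042] 0.47
stop side [ 0.542 -0.051  0.041] 0.6
blank top [0.394 0.    0.003] 0.9
blank side [ 0.391 -0.015  0.01 ] 0.79
seat top [ 0.56  -0.034  0.015] 0.43
seat side [ 0.552 -0.05   0.02 ] 0.63
[[ 0.5529 -0.0398  0.0814]
 [ 0.5497 -0.0368  0.0034]]
[array([ 0.5864, -0.2593,  0.0058]), array([ 4.477e-01, -2.777e-01, -4.000e-04]), array([ 0.5913, -0.2604,  0.0043]), array([ 0.4512, -0.2723,  0.0017])]
1.2
```

Call:
jog_arm(turn=[[0, 0, 0], [0, 0, 0], [0, 0, 0], [0, 0, 0], [0, 0, 0], [0, 0, 0], [0, 0, 0], [0, 0, 0], [0, 0, 0], [0, 0, 0], [0, 0, 0], [0, 0, 0], [0, 0, 0], [0, 0, 0], [0, 0, 0], [0, 0, 0], [0, 0, 0], [0, 0, 0], [0, 0, 0], [0, 0, 0]], translation=[[-0.43, -0.33, 0], [-0.43, -0.33, 0], [-0.43, -0.33, 0], [-0.43, -0.33, 0], [-0.43, -0.33, 0], [-0.43, -0.33, 0], [-0.43, -0.33, 0], [-0.43, -0.33, 0], [-0.43, -0.33, 0], [-0.51, -0.75, 0.1], [-0.51, -0.75, 0.1], [-0.51, -0.75, 0.1], [-0.51, -0.75, 0.1], [-0.51, -0.75, 0.1], [-0.51, -0.75, 0.1], [-0.51, -0.75, 0.1], [-0.51, -0.75, 0.1], [-0.51, -0.75, 0.1], [-0.51, -0.75, 0.1], [-0.51, -0.75, 0.1]], grip=[0, 0, 0, 0, 0, 0, 0, 0, 0, 0, 0, 0, 0, 0, 0, 0, 0, 0, 0, 0], force=40)

```text
clock: 3.7
tool_pos: [0.4476, -0.2743, 0.1581]
eef_rot: [0.154, 0.988, 0.0, 0.0]
contact_force: [-0.3, -0.3, 0.8]
opening: 1.004
finger_force: 0.0
```

Call:
jog_arm(turn=[[0, 0, 0], [0, 0, 0], [0, 0, 0], [0, 0, 0], [0, 0, 0], [0, 0, 0], [0, 0, 0], [0, 0, 0], [0, 0, 0], [0, 0, 0], [0, 0, 0], [0, 0, 0]], translation=[[0, 0, 0.05], [0, 0, 0.09], [0, 0, 0.115], [0, 0, 0.128], [0, 0, 0.128], [0, 0, 0.128], [0, 0, 0.128], [0, 0, 0.128], [0, 0, 0.128], [0, 0, 0.128], [0, 0, 0.128], [0, 0, 0.128]], grip=[0, 0, 0, 0, 0, 1, 1, 1, 1, 1, 1, 1])

```text
clock: 5.2
tool_pos: [0.447, -0.2755, 0.0298]
eef_rot: [0.156, 0.988, 0.0, 0.0]
contact_force: [0.5, 1.2, 1.5]
opening: 0.406
finger_force: 40.0
```

Call:
jog_arm(turn=[[0, 0, 0], [0, 0, 0], [0, 0, 0], [0, 0, 0], [0, 0, 0], [0, 0, 0], [0, 0, 0], [0, 0, 0], [0, 0, 0], [0, 0, 0], [0, 0, 0], [0, 0, 0], [0, 0, 0], [0, 0, 0], [0, 0, 0], [0, 0, 0], [0, 0, 0], [0, 0, 0], [0, 0, 0]], translation=[[0, 0, -0.05], [0, 0, -0.11], [0, 0, -0.15], [0.11, 0.53, -0.15], [0.11, 0.53, -0.15], [0.11, 0.53, -0.15], [0.11, 0.53, -0.15], [0.11, 0.53, -0.15], [0.11, 0.53, -0.15], [0.11, 0.53, -0.15], [0.11, 0.53, -0.15], [0.11, 0.53, -0.15], [0.11, 0.53, -0.15], [0.11, 0.53, -0.1], [0.11, 0.53, -0.05], [0.11, 0.53, -0.025], [0.11, 0.53, -0.015], [0.11, 0.53, -0.01], [0.11, 0.53, -0.01]], grip=[1, 1, 1, 1, 1, 1, 1, 1, 1, 1, 1, 1, 1, 1, 1, 1, 1, 1, 1])

```text
clock: 7.58
tool_pos: [0.5057, 0.2622, 0.0403]
eef_rot: [0.156, 0.988, 0.0, 0.0]
contact_force: [-0.6, -0.1, -2.8]
opening: 0.404
finger_force: 40.0
```

Call:
jog_arm(turn=[[0, 0, 0], [0, 0, 0], [0, 0, 0], [0, 0, 0], [0, 0, 0], [0, 0, 0], [0, 0, 0], [0, 0, 0], [0, 0, 0], [0, 0, 0], [0, 0, 0], [0, 0, 0], [0, 0, 0], [0, 0, 0], [0, 0, 0], [0, 0, 0], [0, 0, 0], [0, 0, 0], [0, 0, 0]], translation=[[0, 0, 0.003], [0, 0, 0.003], [0, 0, 0.003], [0, 0, 0.003], [0, 0, 0.003], [0, 0, -0.03], [0, 0, -0.09], [0, 0, -0.15], [-0.24, -0.47, -0.15], [-0.24, -0.47, -0.15], [-0.24, -0.47, -0.15], [-0.24, -0.47, -0.15], [-0.24, -0.47, -0.15], [-0.24, -0.47, -0.15], [-0.24, -0.47, -0.15], [-0.24, -0.47, -0.15], [-0.24, -0.47, -0.15], [-0.24, -0.47, -0.15], [-0.24, -0.47, -0.15]], grip=[1, 0.4, 0.4, 0.4, 0.4, 0.4, 0.4, 0.4, 0, 0, 0, 0, 0, 0, 0, 0, 0, 0, 0])

```text
clock: 9.95
tool_pos: [0.589, -0.2564, 0.1896]
eef_rot: [0.155, 0.988, 0.001, -0.0]
contact_force: [-0.6, -0.2, 0.5]
opening: 1.001
finger_force: 0.0
```

```bash
python3 - <<'E'
from h import *
t=save('top','top1.png');cams.snapshot('side')
cv2.imwrite('pics/c1.png',np.vstack([cv2.resize(t[170:280,140:420],(750,295),interpolation=2)])[...,::-1])
for c in('top','side'):
  for d in models.place_of(c,'collar_a'):print(c,np.round(d['position'],3),round(d['p'],2))
s=r.get_state();print(s['clock'],s['tool_pos'],s['opening'],s['contact_force'])
E
```

```text
top [ 0.592 -0.565 -0.001] 0.63
top [ 0.472 -0.642 -0.   ] 0.62
top [0.504 0.263 0.004] 0.54
top [ 0.462 -0.552 -0.003] 0.47
top [ 0.588 -0.256  0.005] 0.36
side [ 0.464 -0.552  0.001] 0.85
side [ 0.469 -0.641 -0.001] 0.81
side [ 0.586 -0.564 -0.005] 0.67
side [ 0.591 -0.258  0.001] 0.51
side [0.505 0.26  0.004] 0.46
10.15 [ 0.58921975 -0.25669121  0.18989948] 0.9983775845659566 [0.00660758 1.30060489 0.25159761]
```

View pics/c1.png

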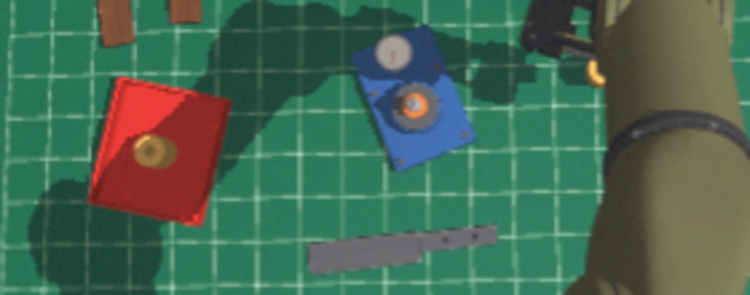

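The crop shows the tight collar standing in the tray, at crop pixel (150,150). The other collar is under the gripper.

Call:
jog_arm(turn=[[0, 0, 0], [0, 0, 0], [0, 0, 0], [0, 0, 0], [0, 0, 0], [0, 0, 0], [0, 0, 0], [0, 0, 0], [0, 0, 0], [0, 0, 0], [0, 0, 0], [0, 0, 0], [0, 0, 0], [0, 0, 0], [0, 0, 0], [0, 0, 0]], translation=[[0, 0, 0.05], [0, 0, 0.1], [0, 0, 0.14], [0, 0, 0.158], [0, 0, 0.158], [0, 0, 0.158], [0, 0, 0.158], [0, 0, 0.158], [0, 0, 0.158], [0, 0, 0.158], [0, 0, 0.158], [0, 0, 0.158], [0, 0, 0.11], [0, 0, 0.06], [0, 0, 0.02], [0, 0, 0.02]], grip=[0, 0, 0, 0, 0, 1, 1, 1, 1, 1, 1, 1, 1, 1, 1, 1], force=55)

```text
clock: 12.15
tool_pos: [0.5906, -0.2596, 0.1726]
eef_rot: [0.156, 0.988, -0.001, 0.003]
contact_force: [-0.0, 0.7, -2.5]
opening: 0.394
finger_force: 55.0
```

Call:
jog_arm(turn=[[0, 0, 0], [0, 0, 0], [0, 0, 0], [0, 0, 0], [0, 0, 0], [0, 0, 0], [0, 0, 0], [0, 0, 0]], translation=[[0.104, 0.196, 0], [0.104, 0.196, 0], [0.104, 0.196, 0], [0.104, 0.196, 0], [0.104, 0.196, 0.03], [0.104, 0.196, 0.046], [0.104, 0.196, 0.046], [0.104, 0.196, 0.046]], grip=[1, 1, 1, 1, 1, 1, 1, 1])

```text
clock: 13.15
tool_pos: [0.5505, -0.041, 0.1238]
eef_rot: [0.156, 0.988, -0.0, 0.0]
contact_force: [0.6, 0.2, -2.2]
opening: 0.392
finger_force: 55.0
```

```bash
python3 - <<'E'
from h import *
s=cams.snapshot('side');t=cams.snapshot('top')
a=cv2.resize(s[120:215,240:340],(400,380),interpolation=2);b=cv2.resize(t[160:255,245:345],(400,380),interpolation=2)
cv2.imwrite('pics/c2.png',np.hstack([a,b])[...,::-1])
for c in('top','side'):
  for d in models.place_of(c,'collar_a')+models.place_of(c,'pin_tip')[:1]:
    if -.2<d['position'][1]<.1:print(c,np.round(d['position'],4),round(d['p'],2))
q=r.get_state();print(q['clock'],q['tool_pos'],q['contact_force'])
E
```

```text
side [ 0.5502 -0.045   0.0957] 0.59
side [ 0.5505 -0.0373  0.0822] 0.7
13.45 [ 0.55062261 -0.04041029  0.12424062] [ 0.26663506  0.46005967 -2.26428778]
```

View pics/c2.png

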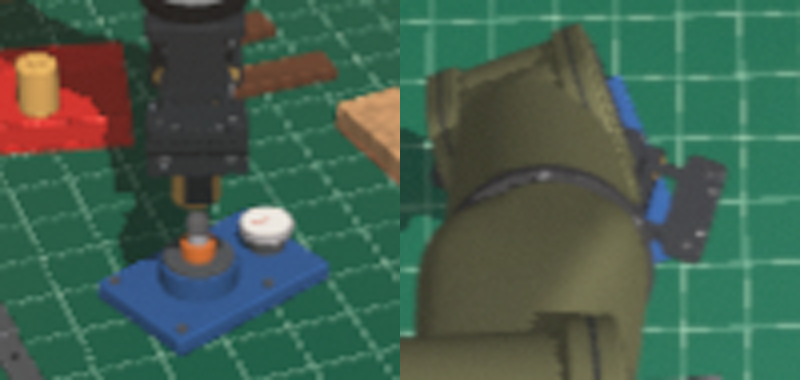

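The side view (left half) shows the collar centred at crop column 195, right above the pin at 197. The arm hides the top view. I'll lower it gently.

Call:
jog_arm(turn=[[0, 0, 0], [0, 0, 0], [0, 0, 0], [0, 0, 0], [0, 0, 0], [0, 0, 0]], translation=[[0, 0, 0.006], [0, 0, 0.011], [0, 0, 0.015], [0, 0, 0.018], [0, 0, 0.021], [0, 0, 0.021]], grip=[1, 1, 1, 1, 1, 1])

```text
clock: 14.2
tool_pos: [0.5502, -0.0402, 0.1025]
eef_rot: [0.156, 0.988, 0.0, -0.0]
contact_force: [-0.0, 0.4, -2.8]
opening: 0.396
finger_force: 55.0
```

Call:
jog_arm(turn=[[0, 0, 0], [0, 0, 0], [0, 0, 0], [0, 0, 0], [0, 0, 0], [0, 0, 0], [0, 0, 0]], translation=[[0, 0, 0.006], [0, 0, 0.012], [0, 0, 0.017], [0, 0, 0.02], [0, 0, 0.023], [0, 0, 0.026], [0, 0, 0.026]], grip=[1, 1, 1, 1, 1, 1, 1])

```text
clock: 15.08
tool_pos: [0.5502, -0.0402, 0.077]
eef_rot: [0.156, 0.988, -0.0, -0.0]
contact_force: [-2.2, 0.1, 6.2]
opening: 0.397
finger_force: 55.0
```

Call:
jog_arm(turn=[[0, 0, 0], [0, 0, 0], [0, 0, 0], [0, 0, 0], [0, 0, 0]], translation=[[0, 0, 0.002], [0, 0, 0.0035], [0, 0, 0.005], [0, 0, 0.005], [0, 0, 0.005]], grip=[1, 1, 1, 1, 1])

```text
clock: 15.7
tool_pos: [0.5502, -0.0402, 0.0725]
eef_rot: [0.156, 0.988, -0.0, 0.0]
contact_force: [-2.9, 0.3, 8.3]
opening: 0.394
finger_force: 55.0
```

Call:
jog_arm(turn=[[0, 0, 0], [0, 0, 0], [0, 0, 0], [0, 0, 0]], translation=[[0, 0, 0.001], [0, 0, 0.002], [0, 0, 0.002], [0, 0, 0.002]], grip=[1, 1, 1, 1])

```text
clock: 16.2
tool_pos: [0.5502, -0.0403, 0.0716]
eef_rot: [0.156, 0.988, -0.0, 0.0]
contact_force: [-5.0, 1.0, 19.5]
opening: 0.394
finger_force: 55.0
```

Call:
jog_arm(turn=[[0, 0, 0], [0, 0, 0], [0, 0, 0], [0, 0, 0], [0, 0, 0], [0, 0, 0]], translation=[[0, 0, 0.001], [0, 0, 0.001], [0, 0, 0.001], [0, 0, 0.001], [0, 0, 0.001], [0, 0, 0.001]], grip=[1, 1, 1, 1, 1, 1])

```text
clock: 16.95
tool_pos: [0.5502, -0.0403, 0.0716]
eef_rot: [0.156, 0.988, -0.0, 0.001]
contact_force: [-6.5, -0.6, 28.1]
opening: 0.392
finger_force: 55.0
```

```bash
python3 - <<'E'
from h import *
s=cams.snapshot('side')
cv2.imwrite('pics/c3.png',cv2.resize(s[110:260,200:400],(800,600),interpolation=2)[...,::-1])
for _ in range(3):
  cams.snapshot('top')
  q=r.get_state();print(q['clock'],q['tool_pos'].__repr__(),q['contact_force'],q['moment'],q['finger_force'])
E
```

```text
17.05 array([ 0.55017285, -0.04023678,  0.07156345]) [-6.93405996  0.46748543 28.37802223] [0.1224941  1.40339124 0.01919251] 54.99916442320682
17.1 array([ 0.55022514, -0.04024931,  0.07156873]) [-6.13804285  0.18733581 27.60969648] [ 0.11271755  1.47707214 -0.01640518] 54.99913521227427
17.15 array([ 0.55021431, -0.04026543,  0.071587  ]) [-7.32514133 -0.31057086 27.49660312] [0.16606877 1.42176135 0.08554768] 54.999216906144284
```

View pics/c3.png

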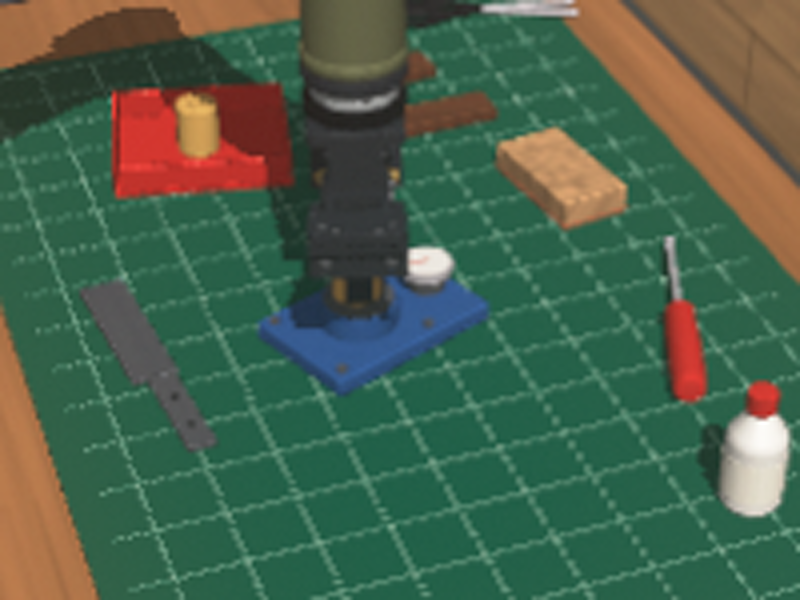

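The picture shows the collar down on the stop at crop pixel (360,295), with no seat visible. The tight collar is in the tray at (198,125) and nothing else has moved. The push is steady at about 28 N.

```bash
python3 -c "
from plant import r
print(r.finish_job())"
```

```text
the job is handed in; nothing more can be done
None
```

The wide-bore collar is on the pin, held against the hard stop with a steady push of about 28 N. I told the collars apart by their bores in the camera images, and the tight one is standing released in the red tray. The job was handed in at about 17 s; no verdict was returned.

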